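# Try, free and hold open a block heater's cover

## Task

Tug lightly upward on the red bar of the block heater's cover to find out whether the cover is caught, before touching the yellow catch. If it is free, leave the catch alone; if it is caught, do not wrench it: slide the yellow catch all the way to the other end of its travel. Then swing the cover up by its bar to about 45 degrees and finish while holding it there in the gripper, with the glassware around left standing where it is.

Things in the scene. Friction and masses are not known exactly. Their poses are not given: they have to be found in the camera images.
- heater: White bench-top block heater, 240 (x) x 280 (y) x 100 mm high, fixed to the bench; its place and yaw vary. Origin at the centre of its underside; its -x side is the front, towards the robot. The cover fills the left part; the flat control deck, top 100 mm up, is the right part (local y -140 to -50) and carries the catch.
- hinge (a point): Middle of the cover's hinge axis, at the rear of the heater: local (125, 40, 88) mm in the heater's frame. The axis lies along the heater's y.
- cover (a joint): Angle of the cover, rad: 0 shut, grows as the front rises, stop at 1.15 (45 degrees is 0.785). It falls shut if let go; when free, 1.5 to 3 N upward at the bar lifts it. When caught it gives about 3 mm at the bar (0.01 rad), then stands firm: 6 to 10 N of tug is enough to tell. Whether it is caught cannot be seen.
- lid: The grey cover itself with its bar: plate 245 x 180 x 12 mm, top 112 mm above the bench when shut. Origin on the hinge axis (same as point hinge), x and y along the heater's when shut.
- handle (a point): Middle of the cover's red round bar, 12 mm thick, along the heater's y, on two 10 mm arms with 88 mm clear between them. Shut: 106 mm above the bench, 50 mm (centre) in front of the cover's front edge, free space between. Local (-300, 0, 18) mm in the lid's frame. Pinch it from above, fingers before and behind it; it turns between the pads as the cover swings.
- catch (a joint): Travel of the sliding catch, m: 0 to 0.002 at the start (end towards the heater's front), 0.029 at the other end (towards the rear, heater's +x). It moves with about 3 N and stays where put. No mark tells which end locks: caught at one end means free at the other, and mostly the reverse too. Do not pull the cover up while sliding it.
- catch_knob: The yellow catch grip, upright block 20 (x) x 24 (y) x 34 mm high, on the heater's deck; a hidden tongue hangs from it inside the heater. Its axes are the heater's.
- knob_top (a point): Centre of the catch grip's top face, 136.5 mm above the bench, 36.5 mm above the deck.
- flask: Stoppered green glass volumetric flask, 76 mm wide, 172 mm high, stands on the bench left of the heater. Origin at the centre of its underside, z up. Bystander.
- beaker: Glass beaker, 68 mm wide, 85 mm high, stands left of the heater. Origin at the centre of its underside, z up. Bystander.
- jar: Amber jar with white cap, 60 mm wide, 85 mm high, stands right of the heater. Origin at the centre of its underside, z up. Bystander.

How it is judged:
By the outcome, as a careful person would: the job done as asked, in the order asked, and still so for the second after the job is handed in, while the arm keeps its last pose, push and grip.
It also fails if it takes over 58 s, if anything falls off the work surface, if the arm or the gripper's body presses on something with over 40 N, if the wrist force passes 120 N, or if a joint passes its speed limit or range.

## Robot

A 6-joint arm with a two-finger parallel gripper is mounted at the origin on the work surface. World frame = base frame: x ahead of the robot, y to its left, z up, the work surface at z = 0. Lengths are in m, angles in degrees, forces in N, time in s.
With the tool pointing down it reaches from about 0.375 to 0.9 m from the base axis. Payload 3.1 kg.
Tool frame: the origin (TCP) lies between the finger pads; the fingertips stand 11 mm ahead of it and the grasp point (between the pads) lies 8 mm behind it; z points along the fingers, y is the direction in which the jaws open and shut (so a half turn about z gives the same grasp; the last joint's range is limited). The gripper opens to 87 mm and grips with 3 to 60 N. Pads are 19 mm wide; open, the fingers measure 117 mm over their backs; the gripper's body (75 mm by 190 mm) begins 51 mm behind the grasp point.
Start: joints at [-79.842, 30.224, 82.088, -0, 67.689, -10.227], TCP at [0.218, -0.586, 0.234] pointing down, gripper open.
Joint ranges: [-176.69, 176.69], [-43.24, 126.21], [12.49, 139.97], [-82, 262], [0, 151.66], [-163.58, 163.58]. Speed limits (degrees/s): [159.86, 159.86, 180, 180, 180, 180].

## Interface

Orientations are given as a 3x3 rotation matrix whose columns are the frame's x, y, z axes.
In Python, from rig import bot, vision gives the robot as it stands. The module is installed in compiled form; this text tells all that it offers.
- The arm moves only by the tool jog_arm, never from a script. Its argument "rows" is a list of rows, each an object with "dp": the shift along the tool's x, y, z in mm, a list of three; "turn": the turn, a rotation vector about the tool's x, y, z in degrees, a list of three; "grip": the opening, from 0 (shut) to 1 (fully open). A call has 1 to 10 rows; each row is the pose to reach, as a shift and turn from the pose commanded when the call began, along the tool's axes at that moment; what a row does not reach only later rows make up. A row lasts 1/10 s, in which the tool goes at most 50 mm and 8.59 degrees, less where a joint would pass 70% of its speed; a pose out of reach is approached as far as the arm can. A call with a gripper value outside its range is refused whole. The fingers move at their own pace and stop on an object; the grip force is fixed at half the most. Time passes only in rows, so rows that repeat a pose let the fingers close. It gives the time, the measured TCP pose, the force and the opening at its end, in the units of the state.
- bot.read_state(): the state, without advancing time (a new reading comes with each control period).
- vision.capture(name): name is "scene" or "side" or "wrist"; returns (picture, depth): 384x512x3 uint8, red, green, blue; 384x512 float32, m along the optical axis (not along the pixel's ray), 0 where there is no reading.
- vision.camera_info(name): a dict with "vertical_fov" (degrees; the focal length in pixels is half the picture's height over the tangent of half this angle, whatever the lens; pixels are square), "cx", "cy" (the principal point, pixels), "k1" (the pictures are not rectified: a ray, as slopes to the right and down, at radius r is drawn at 1 + k1 r^2 times it, then the intrinsics apply), "position" and "rotation" of the camera in the world. Camera axes: x right, y down, z forward; pixel columns grow to the right and rows downward; lengths in m; the calibration is good to about 2 mm. A picture is of the moment at which its call begins: read the wrist's pose just before it. camera_info takes no time and is no camera call; for the wrist camera it gives the pose at the moment of the call.
- bot.hand_in(): hands the job in, once; it reports no verdict.
The state is a dict: "time_s": time; "joint_positions": joint angles; "qvel": joint speeds; "tau": joint torques, N m; "position": TCP position; "tcp_rot": TCP orientation; "force": force on the tool from outside, world axes, zero at the start; "moment": the same for the moment, N m; "opening": opening from 0.0 (shut) to 1.0 (fully open).
Only numpy, scipy, OpenCV 4.12 (cv2) and the standard library are available. Lean on these libraries where they do the work, as an engineer would, in place of code of your own. Each camera call takes 0.05 s, during which the arm holds its last target.

## Working session

There is one attempt and no reset: what is moved stays moved. The work goes in short steps, Python scripts to look and compute and a tool call to move; the robot and the scene stay as the last step left them, time stands still between calls to the robot, and variables do not carry over. Pictures are saved under pics/ and viewed, and the job is handed in when it is done.

Besides the shell and the picture viewer there is one more tool, called after "Request:" by a JSON object that holds its "method" and its "body". jog_arm: Moves the arm, as the interface text tells. Its arguments: {"type":"object","properties":{"rows":{"type":"array"}},"required":["rows"]}

```bash
mkdir -p pics; ls; cat > h.py <<'E'
import numpy as np, cv2
from rig import bot, vision
def cam(n):
    i=vision.camera_info(n); f=192/np.tan(np.radians(i['vertical_fov'])/2)
    return i,f
def ray(i,f,u,v):
    K=np.array([[f,0,i['cx']],[0,f,i['cy']],[0,0,1.]])
    p=cv2.undistortPoints(np.array([[[u,v]]],float),K,np.array([i['k1'],0,0,0.]))[0,0]
    return np.array(i['position']),np.array(i['rotation'])@np.array([p[0],p[1],1.])
def onz(i,f,u,v,z):
    o,d=ray(i,f,u,v); return o+d*(z-o[2])/d[2]
def dep(i,f,u,v,dm):
    o,d=ray(i,f,u,v); return o+d*dm
E
python3 - <<'E'
from h import *
s=bot.read_state(); print(s)
for n in ['scene','side','wrist']:
    i,f=cam(n); p,d=vision.capture(n); print(n,i)
    cv2.imwrite(f'pics/{n}0.png',p[:,:,::-1]); np.savez(f'{n}0.npz',p=p,d=d)
E
```

```text
pics
{'time_s': 0.0, 'joint_positions': array([-7.98438477e+01,  3.02782309e+01,  8.21562809e+01, -6.45490769e-04,
        6.76900318e+01, -1.02263178e+01]), 'qvel': array([ 0.01530205, -0.03279485, -0.03070542,  0.06739271,  0.00839425,
       -0.06407566]), 'tau': array([-1.68479779e-03, -4.40046608e+01, -1.76595032e+01,  6.31513679e-02,
        5.81435335e-02, -1.71219854e-04]), 'position': array([ 0.21758525, -0.58514185,  0.23258009]), 'tcp_rot': array([[ 9.37387174e-01,  3.48288863e-01, -3.93550091e-04],
       [ 3.48288882e-01, -9.37384811e-01,  2.13779663e-03],
       [ 3.75662880e-04, -2.14101226e-03, -9.99997637e-01]]), 'force': array([-0.15703563, -0.07909966,  1.42562159]), 'moment': array([-0.0225776 ,  0.01644847,  0.00973575]), 'opening': 0.9995169598967234}
scene {'vertical_fov': 49.72041204848531, 'cx': 255.51725554960197, 'cy': 202.7169623233003, 'k1': -0.10598186920400844, 'position': array([ 1.15122662, -0.77517507,  0.85437743]), 'rotation': array([[ 0.81011105,  0.36254721, -0.46073812],
       [ 0.58615553, -0.51682189,  0.62395258],
       [-0.01190728, -0.77553507, -0.63119218]])}
side {'vertical_fov': 56.45379708027839, 'cx': 255.06152030058183, 'cy': 191.69459196814904, 'k1': 0.0021528569912508265, 'position': array([ 0.4056631 , -0.5852544 ,  0.80362263]), 'rotation': array([[ 0.95771033, -0.20844402,  0.1983482 ],
       [-0.28734401, -0.72873987,  0.62158799],
       [ 0.01497794, -0.65229541, -0.75781684]])}
wrist {'vertical_fov': 64.86459170761762, 'cx': 259.3148991962055, 'cy': 190.0306146924492, 'k1': 0.015497317980695846, 'position': array([ 0.29434263, -0.55645135,  0.38340618]), 'rotation': array([[ 0.34944664, -0.89332295, -0.28259714],
       [-0.93695319, -0.33394505, -0.10295352],
       [-0.00240117,  0.30075706, -0.95369776]])}
```

View pics/scene0.png

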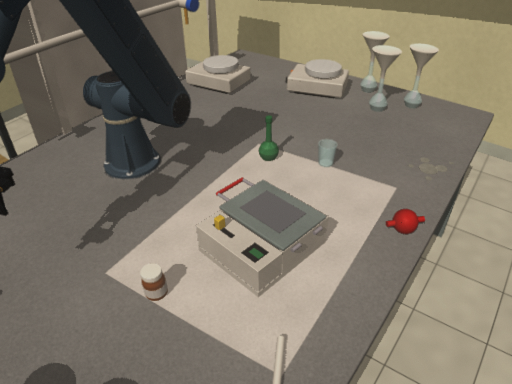

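View pics/side0.png

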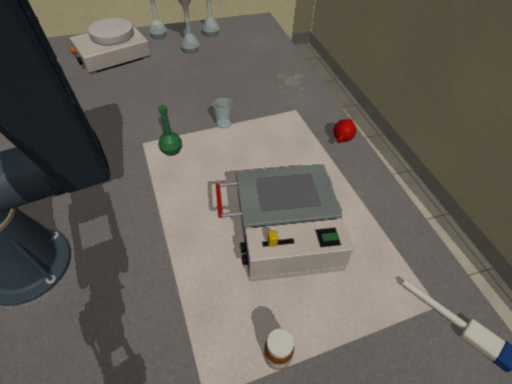

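```bash
python3 - <<'E'
from h import *
for n in ['scene','side']:
    i,f=cam(n); z=np.load(n+'0.npz'); p,d=z['p'],z['d']
    hsv=cv2.cvtColor(p,cv2.COLOR_RGB2HSV)
    for c,m in dict(red=cv2.inRange(hsv,(0,150,60),(6,255,255))|cv2.inRange(hsv,(174,150,60),(180,255,255)),yel=cv2.inRange(hsv,(20,140,80),(34,255,255)),grn=cv2.inRange(hsv,(45,60,40),(85,255,255)),amb=cv2.inRange(hsv,(8,120,40),(19,255,255))).items():
        k,l,st,ce=cv2.connectedComponentsWithStats(m)
        for j in range(1,k):
            if st[j,4]>40:
                vs,us=np.where(l==j)
                P=np.array([dep(i,f,u,v,d[v,u]) for u,v in zip(us,vs) if d[v,u]>0])
                print(n,c,st[j],ce[j].round(1),np.percentile(P,[5,50,95],axis=0).round(3).tolist() if len(P) else 0)
E
```

```text
scene red [219 178  24  15  74] [230.2 185.5] [[0.49, -0.055, 0.104], [0.496, -0.016, 0.109], [0.503, 0.025, 0.112]]
scene red [386 209  39  25 556] [405.2 220.9] [[0.94, 0.179, 0.03], [0.976, 0.196, 0.053], [1.006, 0.247, 0.073]]
scene yel [214 215  11  15 120] [219.3 221.9] [[0.577, -0.182, 0.108], [0.589, -0.175, 0.127], [0.593, -0.162, 0.137]]
scene grn [259 115  19  46 432] [268.1 143. ] [[0.391, 0.285, 0.016], [0.413, 0.307, 0.057], [0.439, 0.324, 0.164]]
scene grn [249 248  15  11  95] [256.  252.9] [[0.702, -0.2, 0.098], [0.718, -0.19, 0.101], [0.735, -0.181, 0.102]]
scene amb [184   8   4  16  44] [185.6  15.5] [[-0.388, 0.735, 0.286], [-0.378, 0.741, 0.317], [-0.373, 0.748, 0.349]]
scene amb [142 278  21  13 146] [152.6 284.9] [[0.528, -0.408, 0.044], [0.551, -0.397, 0.055], [0.559, -0.374, 0.063]]
side red [334 119  22  24 401] [344.4 130.2] [[0.933, 0.179, 0.032], [0.956, 0.199, 0.058], [0.986, 0.23, 0.075]]
side red [216 183   6  34 114] [218.6 199.6] [[0.483, -0.064, 0.109], [0.492, -0.018, 0.113], [0.5, 0.029, 0.115]]
side yel [268 231  10  15 132] [272.5 238. ] [[0.572, -0.182, 0.113], [0.58, -0.178, 0.135], [0.589, -0.161, 0.139]]
side grn [159 105  23  50 584] [168.1 135.4] [[0.378, 0.284, 0.021], [0.404, 0.305, 0.061], [0.429, 0.32, 0.171]]
side grn [321 232  17  10 130] [329.3 236.4] [[0.701, -0.201, 0.1], [0.717, -0.19, 0.102], [0.733, -0.18, 0.104]]
side amb [265 346  28  18 148] [277.1 357.7] [[0.502, -0.408, 0.047], [0.516, -0.401, 0.058], [0.545, -0.377, 0.063]]
```

```bash
python3 - <<'E'
from h import *
for n in ['scene','side']:
    i,f=cam(n); z=np.load(n+'0.npz'); p,d=z['p'],z['d']
    hsv=cv2.cvtColor(p,cv2.COLOR_RGB2HSV)
    m=cv2.inRange(hsv,(0,150,60),(6,255,255))|cv2.inRange(hsv,(174,150,60),(180,255,255))
    k,l,st,ce=cv2.connectedComponentsWithStats(m)
    for j in range(1,k):
        if 60<st[j,4]<200:
            vs,us=np.where(l==j); P=np.array([onz(i,f,u,v,.108) for u,v in zip(us,vs)])
            vx=cv2.fitLine(P[:,:2].astype(np.float32),cv2.DIST_L2,0,.01,.01).ravel()
            t=(P[:,:2]-vx[2:])@vx[:2]
            print(n,'bar',vx,'mid',vx[2:]+vx[:2]*(t.min()+t.max())/2,'len',np.ptp(t),'yaw',np.degrees(np.arctan(-vx[0]/vx[1])))
    vs,us=np.where((d>0)); 
    K=np.array([[f,0,i['cx']],[0,f,i['cy']],[0,0,1.]])
    q=cv2.undistortPoints(np.c_[us,vs].astype(float)[:,None],K,np.array([i['k1'],0,0,0.]))[:,0]
    P=i['position']+(np.c_[q,np.ones(len(q))]@i['rotation'].T)*d[vs,us][:,None]
    box=(P[:,0]>.4)&(P[:,0]<1)&(P[:,1]>-.35)&(P[:,1]<.2)
    for nm,a,b in (('lid',.107,.118),('deck',.096,.1045)):
        s=box&(P[:,2]>a)&(P[:,2]<b); mm=np.zeros(d.shape,np.uint8); mm[vs[s],us[s]]=255
        k,l,st,ce=cv2.connectedComponentsWithStats(cv2.morphologyEx(mm,cv2.MORPH_OPEN,np.ones((3,3)))); j=1+st[1:,4].argmax()
        s2=s&(l[vs,us]==j); X=P[s2]; r=cv2.minAreaRect(X[:,:2].astype(np.float32)); print(n,nm,s2.sum(),r,cv2.boxPoints(r).round(3).tolist(),np.median(X[:,2]))
    m=cv2.inRange(hsv,(20,140,80),(34,255,255)); v,u=np.where(m>0)
    X=np.array([dep(i,f,a,b,d[b,a]) for a,b in zip(u,v)]); s=(X[:,2]>.132)&(X[:,2]<.142)&(X[:,0]<.7)
    print('knob top',cv2.minAreaRect(X[s][:,:2].astype(np.float32)),s.sum())
E
cd pics; python3 -c "
import cv2
a=cv2.imread('side0.png')[150:290,190:370];cv2.imwrite('crop0.png',cv2.resize(a,None,fx=4,fy=4))"
```

```text
scene bar [ 0.13956927  0.9902123   0.49582353 -0.01419429] mid [ 0.49623759 -0.01125662] len 0.09606762713546024 yaw -8.022922
scene lid 3719 ((0.6631409525871277, -0.04093281924724579), (0.1820007711648941, 0.2501893639564514), 80.70909881591797) [[0.5249999761581421, -0.11100000143051147], [0.7720000147819519, -0.1509999930858612], [0.8009999990463257, 0.028999999165534973], [0.5540000200271606, 0.0689999982714653]] 0.11182391733169927
scene deck 2026 ((0.6459327340126038, -0.1737690269947052), (0.09444762021303177, 0.24189770221710205), 80.57524871826172) [[0.5189999938011169, -0.20100000500679016], [0.7580000162124634, -0.23999999463558197], [0.7730000019073486, -0.1469999998807907], [0.5339999794960022, -0.10700000077486038]] 0.0992739010255686
knob top ((0.5847691297531128, -0.17235523462295532), (0.021843403577804565, 0.01703079417347908), 77.44359588623047) 44
side bar [ 0.15260272  0.9882876   0.4922388  -0.01408749] mid [ 0.49251226 -0.01231646] len 0.10873281386078296 yaw -8.777787
side lid 5182 ((0.6549365520477295, -0.038943588733673096), (0.18355011940002441, 0.2612638771533966), 80.87798309326172) [[0.5109999775886536, -0.10899999737739563], [0.7689999938011169, -0.15000000596046448], [0.7979999780654907, 0.03099999949336052], [0.5410000085830688, 0.07199999690055847]] 0.11381900781446541
side deck 3187 ((0.6452807188034058, -0.17398414015769958), (0.0949760153889656, 0.2398681789636612), 81.14336395263672) [[0.5189999938011169, -0.20200000703334808], [0.7559999823570251, -0.23899999260902405], [0.7710000276565552, -0.1459999978542328], [0.5339999794960022, -0.10899999737739563]] 0.10144415833894149
knob top ((0.5811434984207153, -0.17096063494682312), (0.02140692062675953, 0.01734616607427597), 81.51983642578125) 76
```

View pics/crop0.png

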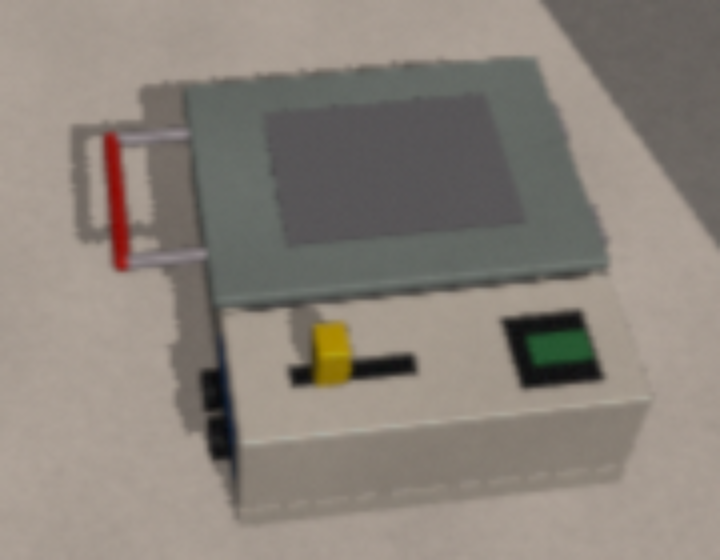

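View pics/wrist0.png

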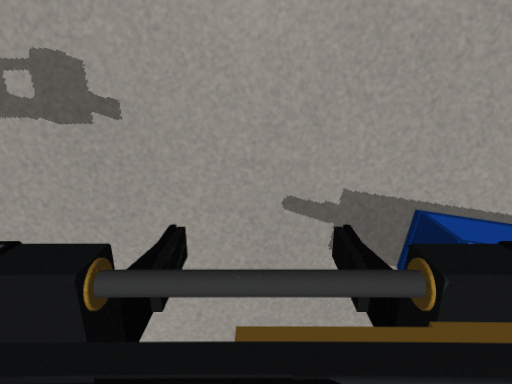

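Request:
{"method": "jog_arm", "body": {"rows": [{"dp": [45, -44, 0], "turn": [0, 0, -6], "grip": 0.5}, {"dp": [90, -88, 0], "turn": [0, 0, -12], "grip": 0.5}, {"dp": [130, -126, 0], "turn": [0, 0, -18], "grip": 0.5}, {"dp": [165, -160, 0], "turn": [0, 0, -24], "grip": 0.5}, {"dp": [200, -194, 0], "turn": [0, 0, -30], "grip": 0.5}, {"dp": [235, -228, 0], "turn": [0, 0, -36], "grip": 0.5}, {"dp": [270, -262, 0], "turn": [0, 0, -42], "grip": 0.5}, {"dp": [305, -296, 5], "turn": [0, 0, -48], "grip": 0.5}, {"dp": [340, -328, 10], "turn": [0, 0, -54], "grip": 0.5}, {"dp": [370, -356, 10], "turn": [0, 0, -60.4], "grip": 0.5}]}}

```text
time_s: 1.15
position: [0.4347, -0.1336, 0.2238]
tcp_rot: [[0.156, 0.988, -0.0], [0.988, -0.156, 0.0], [0.0, -0.0, -1.0]]
force: [1.0, -0.5, -0.4]
opening: 0.498
```

```bash
python3 - <<'E'
from h import *
s=bot.read_state(); R=s['tcp_rot'];print(R.round(4)); print(R.T@(np.array([.494,-.0125,.19])-s['position'])*1000, np.degrees(np.arctan2(R[1,1],R[0,1])))
E
```

```text
[[ 1.560e-01  9.877e-01 -3.000e-04]
 [ 9.877e-01 -1.560e-01  2.000e-04]
 [ 1.000e-04 -3.000e-04 -1.000e+00]]
[128.86541377  39.73110142  33.75315006] -8.977565080933832
```

Request:
{"method": "jog_arm", "body": {"rows": [{"dp": [45, 14, 10], "turn": [0, 0, 0], "grip": 0.5}, {"dp": [90, 28, 20], "turn": [0, 0, 0], "grip": 0.5}, {"dp": [120, 37, 30], "turn": [0, 0, 0], "grip": 0.5}, {"dp": [129, 40, 34], "turn": [0, 0, 0], "grip": 0.5}, {"dp": [129, 40, 34], "turn": [0, 0, 0], "grip": 0.5}]}}

```text
time_s: 1.65
position: [0.4943, -0.0137, 0.1893]
tcp_rot: [[0.157, 0.988, -0.002], [0.988, -0.157, 0.0], [-0.0, -0.002, -1.0]]
force: [-0.1, -0.1, 0.3]
opening: 0.499
```

```bash
python3 - <<'E'
from h import *
s=bot.read_state(); print(s['position'],s['force'])
for n in ['side','wrist']:
    p,d=vision.capture(n); cv2.imwrite(f'pics/{n}1.png',p[:,:,::-1])
    i,f=cam(n); hsv=cv2.cvtColor(p,cv2.COLOR_RGB2HSV)
    m=cv2.inRange(hsv,(0,150,60),(6,255,255))|cv2.inRange(hsv,(174,150,60),(180,255,255))
    k,l,st,ce=cv2.connectedComponentsWithStats(m)
    for j in range(1,k):
        if 60<st[j,4]:
            vs,us=np.where(l==j); P=np.array([onz(i,f,u,v,.108) for u,v in zip(us,vs)])
            vx=cv2.fitLine(P[:,:2].astype(np.float32),cv2.DIST_L2,0,.01,.01).ravel()
            t=(P[:,:2]-vx[2:])@vx[:2]
            print(n,st[j],'bar mid',vx[2:]+vx[:2]*(t.min()+t.max())/2,'len',np.ptp(t),'yaw',np.degrees(np.arctan(-vx[0]/vx[1])))
E
```

```text
[ 0.49426559 -0.01372715  0.18933528] [-0.09218802 -0.08240463  0.31372349]
side [334 119  22  24 404] bar mid [0.91854758 0.14649266] len 0.1208406631340592 yaw -37.20129
side [216 183   6  34 113] bar mid [ 0.4924946  -0.01231279] len 0.1087305421155155 yaw -8.836833
wrist [ 250  130   15  129 1754] bar mid [ 0.49168199 -0.0124915 ] len 0.10971188015358599 yaw -8.93482
```

View pics/wrist1.png

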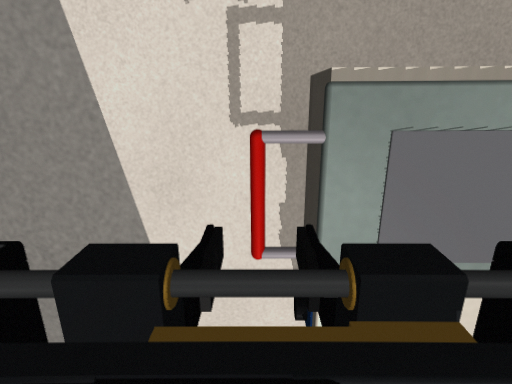

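View pics/side1.png

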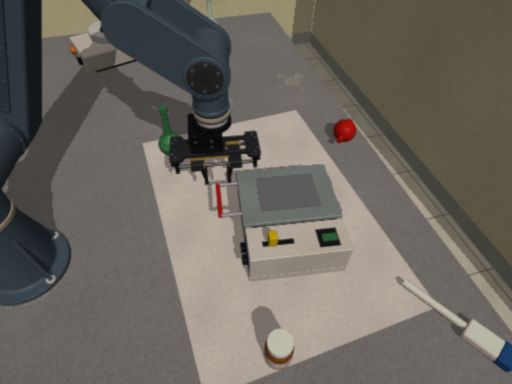

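Request:
{"method": "jog_arm", "body": {"rows": [{"dp": [1, -2, 30], "turn": [0, 0, 0], "grip": 0.5}, {"dp": [1, -2, 55], "turn": [0, 0, 0], "grip": 0.5}, {"dp": [1, -2, 75], "turn": [0, 0, 0], "grip": 0.5}, {"dp": [1, -2, 86], "turn": [0, 0, 0], "grip": 0.5}, {"dp": [1, -2, 91], "turn": [0, 0, 0], "grip": 0.5}, {"dp": [1, -2, 91], "turn": [0, 0, 0], "grip": 0.5}]}}

```text
time_s: 2.35
position: [0.4927, -0.0142, 0.099]
tcp_rot: [[0.161, 0.987, -0.0], [0.987, -0.161, -0.0], [-0.0, -0.0, -1.0]]
force: [0.2, 0.1, 1.0]
opening: 0.502
```

Request:
{"method": "jog_arm", "body": {"rows": [{"dp": [0, 0, 0], "turn": [0, 0, 0], "grip": 0.3}, {"dp": [0, 0, 0], "turn": [0, 0, 0], "grip": 0.2}, {"dp": [0, 0, 0], "turn": [0, 0, 0], "grip": 0.0}, {"dp": [0, 0, 0], "turn": [0, 0, 0], "grip": 0.0}, {"dp": [0, 0, 0], "turn": [0, 0, 0], "grip": 0.0}, {"dp": [0, 0, 0], "turn": [0, 0, 0], "grip": 0.0}, {"dp": [0, 0, 0], "turn": [0, 0, 0], "grip": 0.0}, {"dp": [0, 0, 0], "turn": [0, 0, 0], "grip": 0.0}]}}

```text
time_s: 3.15
position: [0.4927, -0.0133, 0.0992]
tcp_rot: [[0.16, 0.987, 0.0], [0.987, -0.16, 0.0], [0.0, 0.0, -1.0]]
force: [-1.5, 0.7, 5.0]
opening: 0.124
```

Request:
{"method": "jog_arm", "body": {"rows": [{"dp": [0, 0, -0.5], "turn": [0, 0, 0], "grip": 0.0}, {"dp": [0, 0, -1], "turn": [0, 0, 0], "grip": 0.0}, {"dp": [0, 0, -1.5], "turn": [0, 0, 0], "grip": 0.0}, {"dp": [0, 0, -2], "turn": [0, 0, 0], "grip": 0.0}, {"dp": [0, 0, -2], "turn": [0, 0, 0], "grip": 0.0}]}}

```text
time_s: 3.65
position: [0.4927, -0.0133, 0.1009]
tcp_rot: [[0.16, 0.987, -0.0], [0.987, -0.16, 0.0], [0.0, -0.0, -1.0]]
force: [1.0, 0.8, -2.2]
opening: 0.122
```

Request:
{"method": "jog_arm", "body": {"rows": [{"dp": [0, 0, -0.5], "turn": [0, 0, 0], "grip": 0.0}, {"dp": [0, 0, -1], "turn": [0, 0, 0], "grip": 0.0}, {"dp": [0, 0, -1], "turn": [0, 0, 0], "grip": 0.0}]}}

```text
time_s: 3.95
position: [0.4928, -0.0133, 0.1021]
tcp_rot: [[0.16, 0.987, 0.0], [0.987, -0.16, 0.0], [0.0, 0.0, -1.0]]
force: [1.5, 2.3, -1.9]
opening: 0.123
```

Request:
{"method": "jog_arm", "body": {"rows": [{"dp": [0, 0, -0.5], "turn": [0, 0, 0], "grip": 0.0}, {"dp": [0, 0, -1], "turn": [0, 0, 0], "grip": 0.0}, {"dp": [0, 0, -1], "turn": [0, 0, 0], "grip": 0.0}]}}

```text
time_s: 4.25
position: [0.4929, -0.0133, 0.1029]
tcp_rot: [[0.16, 0.987, 0.0], [0.987, -0.16, 0.0], [0.0, 0.0, -1.0]]
force: [2.5, 1.4, -4.9]
opening: 0.124
```

Request:
{"method": "jog_arm", "body": {"rows": [{"dp": [0, 0, -0.4], "turn": [0, 0, 0], "grip": 0.0}, {"dp": [0, 0, -0.7], "turn": [0, 0, 0], "grip": 0.0}, {"dp": [0, 0, -0.7], "turn": [0, 0, 0], "grip": 0.0}]}}

```text
time_s: 4.55
position: [0.4929, -0.0133, 0.1035]
tcp_rot: [[0.16, 0.987, 0.0], [0.987, -0.16, 0.0], [0.0, 0.0, -1.0]]
force: [3.2, 1.3, -9.1]
opening: 0.124
```

```bash
python3 - <<'E'
from h import *
print([bot.read_state()['force'].round(1).tolist()]); vision.capture('wrist'); print(bot.read_state()['force'].round(1))
E
```

```text
[[3.2, 1.3, -9.1]]
[ 3.5  2.4 -8.9]
```

Request:
{"method": "jog_arm", "body": {"rows": [{"dp": [0, 0, 2], "turn": [0, 0, 0], "grip": 0.0}, {"dp": [0, 0, 4], "turn": [0, 0, 0], "grip": 0.0}, {"dp": [0, 0, 4.5], "turn": [0, 0, 0], "grip": 0.0}, {"dp": [0, 0, 4.5], "turn": [0, 0, 0], "grip": 0.0}, {"dp": [0, 0, 4.5], "turn": [0, 0, 0], "grip": 0.3}, {"dp": [0, 0, 4.5], "turn": [0, 0, 0], "grip": 0.5}, {"dp": [0, 0, 4.5], "turn": [0, 0, 0], "grip": 0.5}, {"dp": [0, 0, 4.5], "turn": [0, 0, 0], "grip": 0.5}]}}

```text
time_s: 5.4
position: [0.4925, -0.0135, 0.0993]
tcp_rot: [[0.16, 0.987, -0.0], [0.987, -0.16, -0.0], [-0.0, -0.0, -1.0]]
force: [0.2, -0.2, 0.6]
opening: 0.402
```

Request:
{"method": "jog_arm", "body": {"rows": [{"dp": [0, 0, -25], "turn": [0, 0, 0], "grip": 0.5}, {"dp": [0, 0, -65], "turn": [0, 0, 0], "grip": 0.5}, {"dp": [0, 0, -105], "turn": [0, 0, 0], "grip": 0.5}, {"dp": [-30, 25, -125], "turn": [0, 0, 0], "grip": 0.5}, {"dp": [-65, 52, -125], "turn": [0, 0, 0], "grip": 0.5}, {"dp": [-100, 80, -125], "turn": [0, 0, 0], "grip": 0.5}, {"dp": [-130, 105, -125], "turn": [0, 0, 0], "grip": 0.5}, {"dp": [-142, 114, -125], "turn": [0, 0, 0], "grip": 0.5}, {"dp": [-142, 114, -125], "turn": [0, 0, 0], "grip": 0.5}]}}

```text
time_s: 6.3
position: [0.5828, -0.1736, 0.2238]
tcp_rot: [[0.163, 0.987, -0.0], [0.987, -0.163, -0.0], [-0.0, -0.0, -1.0]]
force: [-0.5, 0.2, 0.3]
opening: 0.503
```

```bash
cat > k.py <<'E'
import sys
from h import *
tag=sys.argv[1]
s=bot.read_state(); print(s['position'],s['force'].round(1))
for n in ['side','wrist','scene']:
    p,d=vision.capture(n); cv2.imwrite(f'pics/{n}{tag}.png',p[:,:,::-1])
    i,f=cam(n); hsv=cv2.cvtColor(p,cv2.COLOR_RGB2HSV)
    m=cv2.inRange(hsv,(22,140,60),(34,255,255)); v,u=np.where((m>0)&(d>0))
    if len(u)==0: print(n,'none'); continue
    X=np.array([dep(i,f,a,b,d[b,a]) for a,b in zip(u,v)]); t=(X[:,2]>.131)&(X[:,2]<.143)
    if t.sum()>5:
        Y=np.array([onz(i,f,a,b,.1365) for a,b in zip(u[t],v[t])])
        print(n,t.sum(),'top',cv2.minAreaRect(Y[:,:2].astype(np.float32)),'uv',u.mean(),v.mean(), X[t][:,2].mean())
E
python3 k.py 2
```

```text
[ 0.58280561 -0.17355412  0.22375384] [-0.5  0.2  0.3]
side 78 top ((0.5808453559875488, -0.17178820073604584), (0.024872833862900734, 0.018426697701215744), 79.88701629638672) uv 272.23741007194246 238.24460431654677 0.1367823026021578
wrist 596 top ((0.5802177786827087, -0.16479364037513733), (0.022622104734182358, 0.01842736452817917), 80.93183135986328) uv 258.8601307189542 189.66797385620916 0.13572158503966364
scene 41 top ((0.5860398411750793, -0.17308931052684784), (0.022995125502347946, 0.01846667379140854), 89.44550323486328) uv 157.8801652892562 91.5909090909091 0.13508820692058407
```

View pics/wrist2.png

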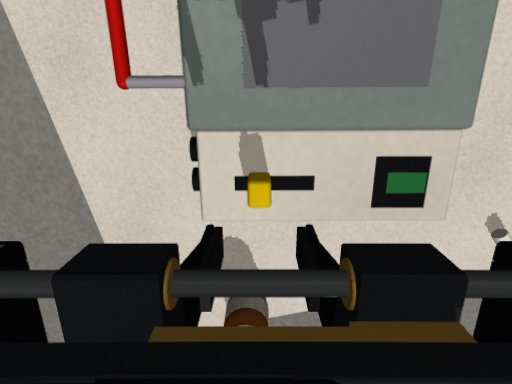

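Request:
{"method": "jog_arm", "body": {"rows": [{"dp": [4, -2, 30], "turn": [0, 0, 0], "grip": 0.5}, {"dp": [4, -2, 60], "turn": [0, 0, 0], "grip": 0.5}, {"dp": [4, -2, 85], "turn": [0, 0, 0], "grip": 0.5}, {"dp": [4, -2, 100], "turn": [0, 0, 0], "grip": 0.5}, {"dp": [4, -2, 106], "turn": [0, 0, 0], "grip": 0.5}, {"dp": [4, -2, 106], "turn": [0, 0, 0], "grip": 0.5}]}}

```text
time_s: 7.05
position: [0.5802, -0.1659, 0.1177]
tcp_rot: [[0.159, 0.987, -0.002], [0.987, -0.159, 0.001], [0.001, -0.002, -1.0]]
force: [-0.1, 0.4, 0.0]
opening: 0.501
```

Request:
{"method": "jog_arm", "body": {"rows": [{"dp": [0, 0, 0], "turn": [0, 0, 0], "grip": 0.3}, {"dp": [0, 0, 0], "turn": [0, 0, 0], "grip": 0.2}, {"dp": [0, 0, 0], "turn": [0, 0, 0], "grip": 0.1}, {"dp": [0, 0, 0], "turn": [0, 0, 0], "grip": 0.1}, {"dp": [0, 0, 0], "turn": [0, 0, 0], "grip": 0.1}, {"dp": [0, 0, 0], "turn": [0, 0, 0], "grip": 0.1}]}}

```text
time_s: 7.65
position: [0.5816, -0.1677, 0.119]
tcp_rot: [[0.16, 0.987, 0.001], [0.987, -0.16, -0.001], [-0.0, 0.001, -1.0]]
force: [-1.3, -0.6, 4.9]
opening: 0.227
```

Request:
{"method": "jog_arm", "body": {"rows": [{"dp": [0, 4, 0], "turn": [0, 0, 0], "grip": 0.1}, {"dp": [0, 9, 0], "turn": [0, 0, 0], "grip": 0.1}, {"dp": [0, 14, 0], "turn": [0, 0, 0], "grip": 0.1}, {"dp": [0, 19, 0], "turn": [0, 0, 0], "grip": 0.1}, {"dp": [0, 23, 0], "turn": [0, 0, 0], "grip": 0.1}, {"dp": [0, 26, 0], "turn": [0, 0, 0], "grip": 0.1}, {"dp": [0, 26, 0], "turn": [0, 0, 0], "grip": 0.1}]}}

```text
time_s: 8.35
position: [0.607, -0.1718, 0.1189]
tcp_rot: [[0.16, 0.987, 0.0], [0.987, -0.16, -0.0], [-0.0, 0.0, -1.0]]
force: [-1.6, -0.0, 6.1]
opening: 0.23
```

Request:
{"method": "jog_arm", "body": {"rows": [{"dp": [0, 1, 0], "turn": [0, 0, 0], "grip": 0.1}, {"dp": [0, 2, 0], "turn": [0, 0, 0], "grip": 0.1}, {"dp": [0, 2, 0], "turn": [0, 0, 0], "grip": 0.1}]}}

```text
time_s: 8.65
position: [0.6084, -0.172, 0.119]
tcp_rot: [[0.16, 0.987, -0.001], [0.987, -0.16, 0.0], [-0.0, -0.001, -1.0]]
force: [-1.7, 0.9, 5.2]
opening: 0.228
```

Request:
{"method": "jog_arm", "body": {"rows": [{"dp": [0, 1, 0], "turn": [0, 0, 0], "grip": 0.1}, {"dp": [0, 1, 0], "turn": [0, 0, 0], "grip": 0.1}, {"dp": [0, 1, 0], "turn": [0, 0, 0], "grip": 0.1}]}}

```text
time_s: 8.95
position: [0.6094, -0.1721, 0.119]
tcp_rot: [[0.16, 0.987, -0.001], [0.987, -0.16, 0.0], [-0.0, -0.001, -1.0]]
force: [-2.2, 0.6, 4.7]
opening: 0.224
```

Request:
{"method": "jog_arm", "body": {"rows": [{"dp": [0, 1, 0], "turn": [0, 0, 0], "grip": 0.1}, {"dp": [0, 1, 0], "turn": [0, 0, 0], "grip": 0.1}, {"dp": [0, 1, 0], "turn": [0, 0, 0], "grip": 0.1}]}}

```text
time_s: 9.25
position: [0.6103, -0.1723, 0.119]
tcp_rot: [[0.16, 0.987, -0.001], [0.987, -0.16, 0.0], [-0.0, -0.001, -1.0]]
force: [-2.7, 0.2, 6.3]
opening: 0.228
```

Request:
{"method": "jog_arm", "body": {"rows": [{"dp": [0, 1, 0], "turn": [0, 0, 0], "grip": 0.1}, {"dp": [0, 1, 0], "turn": [0, 0, 0], "grip": 0.1}, {"dp": [0, 1, 0], "turn": [0, 0, 0], "grip": 0.1}]}}

```text
time_s: 9.55
position: [0.6103, -0.1723, 0.1189]
tcp_rot: [[0.16, 0.987, -0.003], [0.987, -0.16, 0.001], [0.0, -0.003, -1.0]]
force: [-4.5, 0.7, 8.0]
opening: 0.23
```

Request:
{"method": "jog_arm", "body": {"rows": [{"dp": [0, 1, 0], "turn": [0, 0, 0], "grip": 0.1}, {"dp": [0, 1, 0], "turn": [0, 0, 0], "grip": 0.1}, {"dp": [0, 1, 0], "turn": [0, 0, 0], "grip": 0.1}]}}

```text
time_s: 9.85
position: [0.6103, -0.1723, 0.1189]
tcp_rot: [[0.16, 0.987, -0.005], [0.987, -0.16, 0.001], [0.0, -0.005, -1.0]]
force: [-6.0, 0.7, 8.3]
opening: 0.228
```

Request:
{"method": "jog_arm", "body": {"rows": [{"dp": [0, -1.5, 0], "turn": [0, 0, 0], "grip": 0.1}, {"dp": [0, -1.5, 0], "turn": [0, 0, 0], "grip": 0.3}, {"dp": [0, -1.5, 0], "turn": [0, 0, 0], "grip": 0.5}, {"dp": [0, -1.5, 0], "turn": [0, 0, 0], "grip": 0.5}, {"dp": [0, -1.5, 0], "turn": [0, 0, 0], "grip": 0.5}, {"dp": [0, -1.5, -25], "turn": [0, 0, 0], "grip": 0.5}, {"dp": [0, -1.5, -65], "turn": [0, 0, 0], "grip": 0.5}, {"dp": [0, -1.5, -95], "turn": [0, 0, 0], "grip": 0.5}, {"dp": [0, -1.5, -95], "turn": [0, 0, 0], "grip": 0.5}]}}

```text
time_s: 10.75
position: [0.6143, -0.1737, 0.2182]
tcp_rot: [[0.16, 0.987, 0.01], [0.987, -0.16, -0.004], [-0.003, 0.01, -1.0]]
force: [0.2, 0.0, -0.2]
opening: 0.505
```

```bash
python3 k.py 3;python3 - <<'E'
from h import *
s=bot.read_state(); R=s['tcp_rot'];print(R.T@(np.array([.4925,-.0133,.19])-s['position'])*1000)
E
```

```text
[ 0.61434077 -0.17370978  0.21822793] [ 0.2  0.  -0.2]
side 75 top ((0.6092936396598816, -0.17470693588256836), (0.024165721610188484, 0.018119188025593758), 73.86693572998047) uv 284.73571428571427 236.95 0.13695136752446366
wrist 601 top ((0.6077301502227783, -0.16921842098236084), (0.022247986868023872, 0.018284941092133522), 79.98858642578125) uv 255.02560975609757 195.7280487804878 0.13390953383208481
scene 46 top ((0.6136901378631592, -0.17814452946186066), (0.023095745593309402, 0.0209941603243351), 72.02989196777344) uv 162.39484978540773 97.69527896995709 0.13465096554644926
[ 137.81248628 -142.03833672   22.76490042]
```

View pics/wrist3.png

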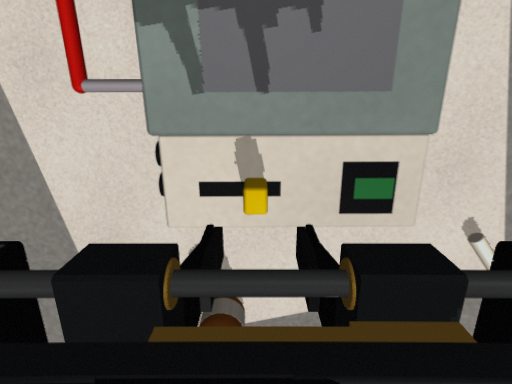

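Request:
{"method": "jog_arm", "body": {"rows": [{"dp": [30, -32, 0], "turn": [0, 0, 0], "grip": 0.5}, {"dp": [62, -65, 0], "turn": [0, 0, 0], "grip": 0.5}, {"dp": [95, -98, 0], "turn": [0, 0, 0], "grip": 0.5}, {"dp": [125, -128, 0], "turn": [0, 0, 0], "grip": 0.5}, {"dp": [138, -142, 10], "turn": [0, 0, 0], "grip": 0.5}, {"dp": [138, -142, 22], "turn": [0, 0, 0], "grip": 0.5}, {"dp": [138, -142, 22], "turn": [0, 0, 0], "grip": 0.5}]}}

```text
time_s: 11.6
position: [0.4906, -0.0122, 0.1888]
tcp_rot: [[0.159, 0.987, -0.006], [0.987, -0.159, 0.002], [0.001, -0.006, -1.0]]
force: [-0.2, 0.0, 0.5]
opening: 0.499
```

```bash
python3 - <<'E'
from h import *
vision.capture('wrist')
s=bot.read_state(); R=s['tcp_rot'];print(R.round(4),s['position']);print(R.T@(np.array([.4925,-.0133,.099])-s['position'])*1000)
E
```

```text
[[ 1.596e-01  9.872e-01 -4.100e-03]
 [ 9.872e-01 -1.596e-01  1.000e-03]
 [ 3.000e-04 -4.200e-03 -1.000e+00]] [ 0.49188791 -0.01292213  0.18965735]
[-0.30688008  1.04898437 90.65361313]
```

Request:
{"method": "jog_arm", "body": {"rows": [{"dp": [0, 0, 30], "turn": [0, 0, 0], "grip": 0.5}, {"dp": [0, 0, 55], "turn": [0, 0, 0], "grip": 0.5}, {"dp": [0, 0, 75], "turn": [0, 0, 0], "grip": 0.5}, {"dp": [0, 0, 86], "turn": [0, 0, 0], "grip": 0.5}, {"dp": [0, 0, 91], "turn": [0, 0, 0], "grip": 0.5}, {"dp": [0, 0, 91], "turn": [0, 0, 0], "grip": 0.3}, {"dp": [0, 0, 91], "turn": [0, 0, 0], "grip": 0.1}, {"dp": [0, 0, 91], "turn": [0, 0, 0], "grip": 0.0}, {"dp": [0, 0, 91], "turn": [0, 0, 0], "grip": 0.0}, {"dp": [0, 0, 91], "turn": [0, 0, 0], "grip": 0.0}]}}

```text
time_s: 12.65
position: [0.4926, -0.0133, 0.1007]
tcp_rot: [[0.16, 0.987, -0.001], [0.987, -0.16, 0.0], [-0.0, -0.001, -1.0]]
force: [-3.5, -0.3, 4.3]
opening: 0.132
```

Request:
{"method": "jog_arm", "body": {"rows": [{"dp": [0, 0, 0], "turn": [0, 0, 0], "grip": 0.0}, {"dp": [0, 0, -1], "turn": [0, 0, 0], "grip": 0.0}, {"dp": [0, 0, -2], "turn": [0, 0, 0], "grip": 0.0}, {"dp": [0, 0, -3], "turn": [0, 0, 0], "grip": 0.0}, {"dp": [0, 0, -4], "turn": [0, 0, 0], "grip": 0.0}, {"dp": [0, 0, -4], "turn": [0, 0, 0], "grip": 0.0}]}}

```text
time_s: 13.25
position: [0.4929, -0.0134, 0.1041]
tcp_rot: [[0.16, 0.987, -0.001], [0.987, -0.16, 0.0], [0.0, -0.001, -1.0]]
force: [-1.4, -0.1, -2.2]
opening: 0.13
```

Request:
{"method": "jog_arm", "body": {"rows": [{"dp": [0, 0, -1], "turn": [0, 0, 0], "grip": 0.0}, {"dp": [0, 0, -1], "turn": [0, 0, 0], "grip": 0.0}]}}

```text
time_s: 13.45
position: [0.493, -0.0134, 0.1052]
tcp_rot: [[0.16, 0.987, -0.001], [0.987, -0.16, 0.0], [0.0, -0.001, -1.0]]
force: [-1.2, 0.5, -2.0]
opening: 0.128
```

Request:
{"method": "jog_arm", "body": {"rows": [{"dp": [0, 0, -1], "turn": [0, 0, 0], "grip": 0.0}, {"dp": [0, 0.1, -2], "turn": [0, 0, 0], "grip": 0.0}, {"dp": [0, 0.2, -3], "turn": [0, 0, 0], "grip": 0.0}]}}

```text
time_s: 13.75
position: [0.4932, -0.0134, 0.1082]
tcp_rot: [[0.16, 0.987, -0.0], [0.987, -0.16, 0.0], [0.0, -0.0, -1.0]]
force: [-2.1, -0.5, -2.6]
opening: 0.125
```

```bash
python3 - <<'E'
import numpy as np
r=np.hypot(300,18);a0=np.arctan2(18,300)
# zero: handle at lift 0 ; now lifted ~7.5mm
z0=18; 
def p(t): return np.array([-r*np.cos(a0+t), r*np.sin(a0+t)])
t=np.arcsin((18+7.5)/r)-a0
for k in np.linspace(t,.785,24): print(round(np.degrees(k),1),(p(k)-p(t)).round(1))
E
```

```text
1.4 [0. 0.]
3.3 [1.  9.9]
5.2 [ 2.3 19.7]
7.1 [ 4.  29.5]
9.0 [ 6.  39.2]
10.9 [ 8.3 48.9]
12.8 [10.9 58.5]
14.7 [13.8 68. ]
16.6 [17.1 77.4]
18.5 [20.6 86.6]
20.4 [24.5 95.8]
22.3 [ 28.6 104.8]
24.2 [ 33.1 113.7]
26.0 [ 37.8 122.4]
27.9 [ 42.9 131. ]
29.8 [ 48.2 139.4]
31.7 [ 53.7 147.6]
33.6 [ 59.6 155.6]
35.5 [ 65.7 163.4]
37.4 [ 72.1 171. ]
39.3 [ 78.7 178.4]
41.2 [ 85.6 185.6]
43.1 [ 92.6 192.6]
45.0 [100.  199.3]
```

Request:
{"method": "jog_arm", "body": {"rows": [{"dp": [0, 1, -9.9], "turn": [0, 0, 0], "grip": 0.0}, {"dp": [0, 2.3, -19.7], "turn": [0, 0, 0], "grip": 0.0}, {"dp": [0, 4, -29.5], "turn": [0, 0, 0], "grip": 0.0}, {"dp": [0, 6, -39.2], "turn": [0, 0, 0], "grip": 0.0}, {"dp": [0, 8.3, -48.9], "turn": [0, 0, 0], "grip": 0.0}, {"dp": [0, 10.9, -58.5], "turn": [0, 0, 0], "grip": 0.0}, {"dp": [0, 13.8, -68], "turn": [0, 0, 0], "grip": 0.0}, {"dp": [0, 17.1, -77.4], "turn": [0, 0, 0], "grip": 0.0}]}}

```text
time_s: 14.55
position: [0.5098, -0.0161, 0.1863]
tcp_rot: [[0.16, 0.987, -0.001], [0.987, -0.16, 0.0], [0.0, -0.001, -1.0]]
force: [-2.4, -1.7, -2.3]
opening: 0.119
```

Light forces, the cover follows. Continuing along the arc.

Request:
{"method": "jog_arm", "body": {"rows": [{"dp": [0, 3.5, -9.2], "turn": [0, 0, 0], "grip": 0.0}, {"dp": [0, 7.4, -18.4], "turn": [0, 0, 0], "grip": 0.0}, {"dp": [0, 11.5, -27.4], "turn": [0, 0, 0], "grip": 0.0}, {"dp": [0, 16, -36.3], "turn": [0, 0, 0], "grip": 0.0}, {"dp": [0, 20.7, -45], "turn": [0, 0, 0], "grip": 0.0}, {"dp": [0, 25.8, -53.6], "turn": [0, 0, 0], "grip": 0.0}, {"dp": [0, 31.1, -62], "turn": [0, 0, 0], "grip": 0.0}, {"dp": [0, 36.6, -70.2], "turn": [0, 0, 0], "grip": 0.0}]}}

```text
time_s: 15.35
position: [0.5448, -0.0216, 0.2565]
tcp_rot: [[0.16, 0.987, -0.005], [0.987, -0.16, 0.001], [0.0, -0.005, -1.0]]
force: [-6.6, 0.9, 2.0]
opening: 0.127
```

Request:
{"method": "jog_arm", "body": {"rows": [{"dp": [0, 5.9, -8], "turn": [0, 0, 0], "grip": 0.0}, {"dp": [0, 12, -15.8], "turn": [0, 0, 0], "grip": 0.0}, {"dp": [0, 18.4, -23.4], "turn": [0, 0, 0], "grip": 0.0}, {"dp": [0, 25, -30.8], "turn": [0, 0, 0], "grip": 0.0}, {"dp": [0, 31.9, -38], "turn": [0, 0, 0], "grip": 0.0}, {"dp": [0, 38.9, -45], "turn": [0, 0, 0], "grip": 0.0}, {"dp": [0, 46.3, -51.7], "turn": [0, 0, 0], "grip": 0.0}, {"dp": [0, 46.3, -51.7], "turn": [0, 0, 0], "grip": 0.0}, {"dp": [0, 46.3, -51.7], "turn": [0, 0, 0], "grip": 0.0}]}}

```text
time_s: 16.25
position: [0.5903, -0.0288, 0.3101]
tcp_rot: [[0.16, 0.987, -0.003], [0.987, -0.16, 0.001], [0.0, -0.003, -1.0]]
force: [-11.1, 1.7, 8.5]
opening: 0.129
```

```bash
python3 - <<'E'
from h import *
for n in ['side','scene','wrist']:
    p,d=vision.capture(n); cv2.imwrite(f'pics/{n}5.png',p[:,:,::-1]); np.savez(n+'5.npz',p=p,d=d)
s=bot.read_state(); g=s['position']-s['tcp_rot'][:,2]*.008
print(s['position'],s['force'].round(1),s['opening'],s['time_s'])
y=np.radians(-9.2); h=(np.array([.4925,-.0133])+.300*np.array([np.cos(y),np.sin(y)]))
e=(h-g[:2])@np.array([np.cos(y),np.sin(y)]); print('angle',np.degrees(np.arctan2(g[2]-.088,e)-np.arctan2(18,300)), 'radius',np.hypot(e,g[2]-.088))
E
```

```text
[ 0.59005532 -0.02881878  0.30990429] [-11.4   1.8   9.3] 0.12574273910880818 16.4
angle 45.377406663581574 radius 0.3055036156958003
```

View pics/side5.png

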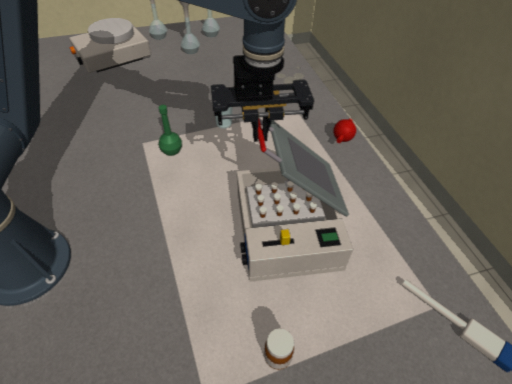

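View pics/scene5.png

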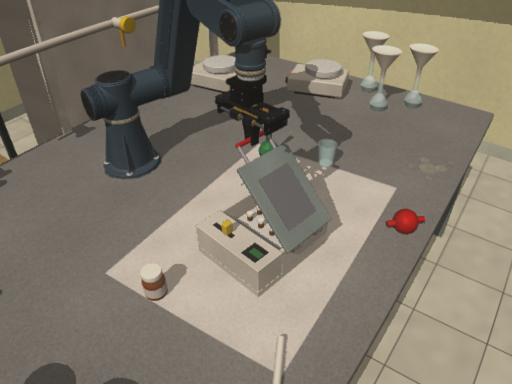

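Request:
{"method": "jog_arm", "body": {"rows": [{"dp": [0, -1, -1], "turn": [0, 0, 0], "grip": 0.0}, {"dp": [0, -2, -2], "turn": [0, 0, 0], "grip": 0.0}, {"dp": [0, -2, -2], "turn": [0, 0, 0], "grip": 0.0}, {"dp": [0, -2, -2], "turn": [0, 0, 0], "grip": 0.0}, {"dp": [0, -2, -2], "turn": [0, 0, 0], "grip": 0.0}]}}

```text
time_s: 16.9
position: [0.59, -0.0288, 0.31]
tcp_rot: [[0.16, 0.987, -0.0], [0.987, -0.16, 0.001], [0.001, -0.0, -1.0]]
force: [-4.8, 2.5, 3.9]
opening: 0.124
```

```bash
cat > a.py <<'E'
from h import *
s=bot.read_state(); print(s['position'],s['force'].round(1),s['opening'],s['time_s'],abs(s['qvel']).max())
y=np.radians(-9.2); ax=np.array([np.cos(y),np.sin(y)]); ay=np.array([-ax[1],ax[0]])
for n in ['side','scene']:
    p,d=vision.capture(n); i,f=cam(n); cv2.imwrite(f'pics/{n}6.png',p[:,:,::-1])
    vs,us=np.where(d>0); K=np.array([[f,0,i['cx']],[0,f,i['cy']],[0,0,1.]])
    q=cv2.undistortPoints(np.c_[us,vs].astype(float)[:,None],K,np.array([i['k1'],0,0,0.]))[:,0]
    P=i['position']+(np.c_[q,np.ones(len(q))]@i['rotation'].T)*d[vs,us][:,None]
    L=np.c_[(P[:,:2]-[.6595,-.080])@ax,(P[:,:2]-[.6595,-.080])@ay,P[:,2]]
    m=(L[:,0]>-.02)&(L[:,0]<.1)&(L[:,1]>-.03)&(L[:,1]<.11)&(L[:,2]>.12)&(L[:,2]<.28)
    r=p[vs,us].astype(int); m&=(r.max(1)-r.min(1)<40)
    X=L[m]; 
    for _ in range(4):
        c=X.mean(0); nrm=np.linalg.svd(X-c,full_matrices=False)[2][2]; e=abs((X-c)@nrm); X=X[e<max(.004,1.5*np.median(e))]
    print(n,len(X),'lid tilt',np.degrees(np.arctan2(abs(nrm[0]),abs(nrm[2]))),nrm.round(3))
    hsv=cv2.cvtColor(p,cv2.COLOR_RGB2HSV)
    for c,mm in dict(yel=cv2.inRange(hsv,(20,140,80),(34,255,255)),grn=cv2.inRange(hsv,(45,60,40),(85,255,255)),amb=cv2.inRange(hsv,(8,120,40),(19,255,255))).items():
        k,l,st,ce=cv2.connectedComponentsWithStats(mm)
        print(n,c,[(st[j,4],ce[j].round(1).tolist()) for j in range(1,k) if st[j,4]>80])
E
python3 a.py
```

```text
[ 0.58996721 -0.02880482  0.31002336] [-4.8  2.5  3.9] 0.12351718868795698 16.9 0.12116621625121507
side 1405 lid tilt 43.96984471782792 [-0.694  0.001 -0.72 ]
side yel [(np.int32(135), [284.8, 236.9])]
side grn [(np.int32(585), [168.1, 135.3]), (np.int32(132), [329.3, 236.4])]
side amb [(np.int32(146), [277.0, 357.7])]
scene 2714 lid tilt 43.963518760295734 [0.694 0.    0.72 ]
scene yel [(np.int32(214), [127.0, 24.5]), (np.int32(124), [226.4, 226.9])]
scene grn [(np.int32(136), [264.9, 147.1]), (np.int32(95), [256.0, 252.9])]
scene amb [(np.int32(143), [152.7, 284.7])]
```

Request:
{"method": "jog_arm", "body": {"rows": [{"dp": [0, 1.5, -2], "turn": [0, 0, 0], "grip": 0.0}, {"dp": [0, 3, -4], "turn": [0, 0, 0], "grip": 0.0}, {"dp": [0, 3, -4], "turn": [0, 0, 0], "grip": 0.0}, {"dp": [0, 3, -4], "turn": [0, 0, 0], "grip": 0.0}, {"dp": [0, 3, -4], "turn": [0, 0, 0], "grip": 0.0}, {"dp": [0, 3, -4], "turn": [0, 0, 0], "grip": 0.0}]}}

```text
time_s: 17.6
position: [0.5934, -0.0294, 0.3132]
tcp_rot: [[0.16, 0.987, 0.001], [0.987, -0.16, 0.001], [0.001, 0.001, -1.0]]
force: [-0.6, 3.0, -2.0]
opening: 0.125
```

```bash
python3 a.py
```

```text
[ 0.59343877 -0.02940316  0.313241  ] [-0.6  3.  -2. ] 0.12473772697764814 17.6 0.08635455924109964
side 1386 lid tilt 44.84449073745288 [0.705 0.001 0.709]
side yel [(np.int32(135), [284.8, 236.9])]
side grn [(np.int32(585), [168.2, 135.4]), (np.int32(131), [329.2, 236.4])]
side amb [(np.int32(147), [277.1, 357.7])]
scene 2754 lid tilt 44.90691729191937 [0.706 0.001 0.708]
scene yel [(np.int32(214), [127.0, 24.4]), (np.int32(126), [226.3, 227.0])]
scene grn [(np.int32(152), [265.4, 146.5]), (np.int32(94), [255.9, 252.9])]
scene amb [(np.int32(144), [152.7, 284.7])]
```

View pics/scene6.png

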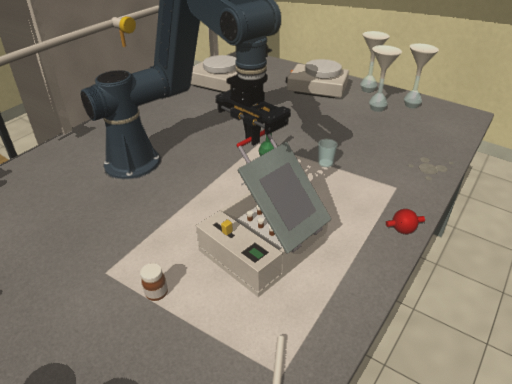

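The picture shows the cover open with its bar held in the gripper (about 250,138). The beaker (327,152), jar (153,284) and flask are still in place.

```bash
python3 -c "
from rig import bot; print(bot.hand_in())"
```

```text
the job is handed in; nothing more can be done
None
```

The cover was caught, so I slid the catch to its far end. I then raised the cover to about 45°, and the job is handed in with its bar still held in the gripper.

- **Tug:** about 9 N upward at the bar, which stood firm after about 3–4 mm. I lowered it and let go before touching the catch.
- **Catch:** I slid it about 29 mm towards the rear until it stopped. The cameras put the movement at about 28 mm.
- **Swing:** a second tug showed the cover was free, needing only 2–3 N. During the swing the arm pressed up to about 15 N towards the hinge because my arc was slightly off. I eased that before finishing.

**Last checks, at 17.6 s:**
- **Cover angle:** 44.8° and 44.9° from the two depth views. A rough estimate from the gripper's position, before the last small adjustments, read 45.4° when the depth views gave about 44°; I went by the depth views.
- **Force and grip:** under 4 N on the tool, with the gripper closed on the bar.
- **Glassware:** the flask and jar are where they were to within about 0.1 pixel in the side view. In the scene view the arm partly hides the flask. I checked the beaker only by eye, and it is standing in its place.

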